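Sweep loose fuse caps into the gathering fence

ROBOT

A 6-joint arm with a two-finger parallel gripper is mounted at the origin on the work surface; the furniture and walls round the work are solid. World frame = base frame: x ahead of the robot, y to its left, z up, the work surface at z = 0. Lengths are in m, angles in rad, forces in N, time in s.
With the tool pointing down it reaches from about 0.35 to 0.95 m from the base axis. Payload 17.4 kg.
Tool frame: the origin (TCP) lies at the very end of the fingers, on their centre line; the grasp point (between the pads) lies 19 mm behind it; z points along the fingers, y is the line along which they close (so a half turn about z gives the same grasp; the last joint's range is limited). The gripper opens to 93 mm and grips with 3 to 60 N. Pads are 15 mm wide; open, the fingers measure 128 mm over their backs; the gripper's body (75 mm by 188 mm) begins 65 mm behind the grasp point.
Start: joints at [1.302, 0.116, 1.442, -0, 1.584, -0.038], TCP at [0.154, 0.657, 0.219] pointing down, gripper open.
Joint ranges: [-2.83, 2.83], [-0.83, 2.19], [0.07, 2.5], [-1.14, 4.28], [0.01, 3], [-2.97, 2.97]. Speed limits (rad/s): [1.89, 1.89, 2.22, 3.14, 3.14, 3.14].

INTERFACE

Orientations are given as a rotation vector (axis times angle).
In Python, from station import arm gives the robot as it stands.
- The arm moves only by the shell command python3 -m creep 'ROWS' [FORCE]. ROWS is JSON, a list of rows, each an object of numbers: "x", "y", "z": the shift along the tool's x, y, z in m; "roll": the turn about the tool's z in degrees; "grip": the closure, from -1 (fully open) to 1 (shut). A call has 1 to 20 rows; each row shifts and turns the commanded pose from where the row before left it, along the tool's axes as they then stand; what a row does not reach is not made up. A row lasts 1/8 s, in which the tool goes at most 62.5 mm and 10.7 degrees, less where a joint would pass 70% of its speed; a pose out of reach is approached as far as the arm can. A call with a gripper value outside its range is refused whole. The fingers move at their own pace and stop on an object; FORCE is the grip in N (left out, the last holds). Time passes only in rows, so rows that do not move let the fingers close. It gives the time, the measured TCP pose, the force, the opening and the grip force at its end, in the units of the state.
- arm.state(): the state, without advancing time (a new reading comes with each control period).
- arm.camera(name): name is "side" or "top" or "wrist"; returns a dict with "color" (384x512x3 uint8, red, green, blue), "z_map" (384x512 float32, m along the optical axis (not along the pixel's ray), 0 where there is no reading), "K" (3x3 intrinsics, pixels), "k1" (the pictures are not rectified: a ray, as slopes to the right and down, at radius r is drawn at 1 + k1 r^2 times it, then the intrinsics apply), "extrinsics" (4x4, takes a point from world to camera coordinates). Camera axes: x right, y down, z forward; pixel columns grow to the right and rows downward; lengths in m; the calibration is good to about 2 mm. A picture is of the moment at which its call begins.
- arm.sign_off(): hands the job in; it is judged then, once.
Trained networks look in a picture, given as the dict that the camera call returned (one of the last four; its "shot" number tells which), for a name from the list of things; names that differ only in an ending like _2 or _b are one class to them, and where a whole thing is asked for, a point or a joint stands for the part that bears it (a point fixed in the world has none). Each returns a list of dicts, best first, with "confidence" (0 to 1); they miss things now and then, are a little off and sometimes report something else, mostly with a low value. They report only what shows in the picture. A call takes as long as a camera call.
- arm.cut_out(picture, thing): "region" (384x512 bool, what is visible of it) and "point" ([row, column] in pixels, amid what is visible of it).
The state is a dict: "time": time; "joint_positions": joint angles; "joint_velocities": joint speeds; "effort": joint torques, N m; "ee_pos": TCP position; "ee_rot": TCP orientation; "wrist_force": force on the tool from outside, world axes, zero at the start; "moment": the same for the moment, N m; "gripper_width": opening from 0.0 (shut) to 1.0 (fully open); "finger_force": force on a finger pad.
Only numpy, scipy, OpenCV 4.12 (cv2) and the standard library are available. Lean on these libraries where they do the work, as an engineer would, in place of code of your own. Each camera call takes 0.05 s, during which the arm holds its last target. There are 200 camera calls.

TASK

Clear the bench: with your fingertips, push the three loose white porcelain fuse caps along the bench into the blue three-sided fence, so that each one stands upright wholly inside it. Slide them only, never pick one up or tip it over, and leave everything else on the bench where it stands.

Things in the scene. Friction and masses are not known exactly. Their poses are not given: they have to be found in the camera images.
- fence: blue-painted three-sided fence, screwed to the bench, without a floor: straight walls 32 mm high and 6 mm thick enclose 120 mm of depth (its x) by 280 mm of width (its y); origin at bench level in the middle of the enclosed area; the open side, 280 mm wide, is at its x = -0.06, the back wall's inner face at x = +0.06, the side walls' inner faces at y = -0.14 and +0.14; a 3 mm high foot runs 22 mm outward round the outside
- fuse_cap_0: white porcelain screw cap of a fuse, a drum 40 mm in diameter and 30 mm tall with a small metal disc in its top, about 75 g, standing loose on the bench; origin at the centre of its underside, z up; it slides when pushed low down at its side
- fuse_cap_1: white porcelain screw cap of a fuse, a drum 40 mm in diameter and 30 mm tall with a small metal disc in its top, about 75 g, standing loose on the bench; origin at the centre of its underside, z up; it slides when pushed low down at its side
- fuse_cap_2: white porcelain screw cap of a fuse, a drum 40 mm in diameter and 30 mm tall with a small metal disc in its top, about 75 g, standing loose on the bench; origin at the centre of its underside, z up; it slides when pushed low down at its side
- insulator_a: bystander among the caps: white porcelain bobbin insulator, waisted, 42 mm in diameter, 46 mm tall, standing loose in one row with them; origin at the centre of its underside. Tall fixed equipment stands to the near left of the row (grey cabinet) and beyond it (leaning fuse board): come down to the row from above
- lampholder: bystander: dark brown lampholder, 43 mm in diameter, 62 mm tall, standing loose; origin at the centre of its underside
- tape_1: bystander: roll of black tape lying flat, 58 mm across, 19 mm high; origin at the centre of its underside
- pliers: bystander: pliers with red handles lying flat, 175 mm long (their y), 62 mm wide, 13 mm high; origin at the middle of the underside

How it is judged:
By the outcome, as a careful person would: the job done as asked, in the order asked, and still so for the second after the job is handed in, with the robot touching nothing.
It also fails if it takes over 61 s, if anything falls off the work surface, if the arm or the gripper's body presses on something with over 40 N, if the wrist force passes 120 N, or if a joint passes its speed limit or range.

## Working session

There is one attempt and no reset: what is moved stays moved. The work goes in short steps, Python scripts to look and compute and a shell command to move; the robot and the scene stay as the last step left them, time stands still between calls to the robot, and variables do not carry over. Pictures are saved under pics/ and viewed, at most 10 in all, crops included, and the job is handed in when it is done.

```bash
mkdir -p pics; cat > h.py <<'E'
import numpy as np,cv2
from station import arm
def world(p,rc,z=None):
    K,k1,T=np.array(p["K"]),p["k1"],np.array(p["extrinsics"])
    rc=np.atleast_2d(rc).astype(float)
    uv=rc[:,::-1].reshape(-1,1,2).copy()
    n=cv2.undistortPoints(uv,K,np.array([k1,0,0,0.]))[:,0]
    d=np.c_[n,np.ones(len(n))]
    R,t=T[:3,:3],T[:3,3]
    if z is None:
        zz=p["z_map"][rc[:,0].astype(int),rc[:,1].astype(int)]
        return (d*zz[:,None]-t)@R
    o=-R.T@t; w=d@R
    return o+w*((z-o[2])/w[:,2])[:,None]
def save(p,n): cv2.imwrite("pics/"+n,p["color"][:,:,::-1])
E
python3 - <<'E'
from h import *
print({k:np.round(v,3) for k,v in arm.state().items()})
for c in("top","side"):
    p=arm.camera(c);save(p,c+"0.png")
    for t in("fuse_cap_0","insulator_a","fence","lampholder","tape_1","pliers"):
        for r in arm.cut_out(p,t):
            if r["confidence"]<.3: continue
            m=np.argwhere(r["region"]); m=m[p["z_map"][m[:,0],m[:,1]]>0]; w=world(p,m)
            q=np.percentile(w,[3,97],axis=0)
            print(c,t,round(r["confidence"],2),np.round(r["point"]),len(m),"med",np.round(np.median(w,0),3),"lo",q[0].round(3),"hi",q[1].round(3))
E
```

```text
{'time': np.float64(0.0), 'joint_positions': array([ 1.302,  0.116,  1.442,  0.   ,  1.584, -0.038]), 'joint_velocities': array([ 0.   , -0.001,  0.001,  0.001, -0.001,  0.   ]), 'effort': array([-1.0000e-03, -7.2128e+01, -6.2262e+01,  7.8000e-02,  2.4000e-02,
       -0.0000e+00]), 'ee_pos': array([0.154, 0.657, 0.218]), 'ee_rot': array([-3.620e-01, -3.121e+00,  2.000e-03]), 'wrist_force': array([-0.578, -0.967, -0.278]), 'moment': array([-0.018,  0.056, -0.015]), 'finger_force': np.float64(0.0), 'gripper_width': np.float64(0.995)}
top fuse_cap_0 0.63 [181. 207.] 133 med [0.569 0.008 0.026] lo [ 0.553 -0.01   0.001] hi [0.591 0.024 0.034]
top fuse_cap_0 0.57 [159. 208.] 118 med [0.631 0.018 0.027] lo [0.616 0.003 0.01 ] hi [0.649 0.034 0.035]
top insulator_a 0.49 [226. 201.] 134 med [0.435 0.026 0.044] lo [0.422 0.011 0.003] hi [0.453 0.042 0.05 ]
top fence 0.92 [203. 299.] 1183 med [ 0.491 -0.28   0.006] lo [ 0.361 -0.33  -0.002] hi [ 0.677 -0.153  0.036]
top lampholder 0.63 [198. 141.] 160 med [0.512 0.208 0.045] lo [0.496 0.194 0.003] hi [0.531 0.228 0.064]
top tape_1 0.5 [178. 14
[... 458 characters left out ...]
.03  0.024] lo [0.62  0.008 0.006] hi [0.653 0.04  0.032]
side insulator_a 0.54 [239. 306.] 319 med [0.441 0.037 0.03 ] lo [0.423 0.014 0.004] hi [0.456 0.046 0.049]
side fence 0.88 [166. 265.] 1141 med [ 0.515 -0.282  0.018] lo [ 0.369 -0.32   0.003] hi [ 0.674 -0.159  0.034]
side fence 0.3 [310. 250.] 486 med [0.584 0.209 0.018] lo [0.558 0.181 0.003] hi [0.607 0.231 0.022]
side lampholder 0.63 [302. 281.] 450 med [0.518 0.225 0.042] lo [0.499 0.207 0.006] hi [0.534 0.233 0.063]
side tape_1 0.75 [303. 248.] 532 med [0.583 0.208 0.018] lo [0.558 0.178 0.002] hi [0.608 0.231 0.021]
side pliers 0.68 [141. 271.] 326 med [ 0.486 -0.463  0.011] lo [ 0.416 -0.501  0.001] hi [ 0.569 -0.447  0.015]
```

View pics/top0.png

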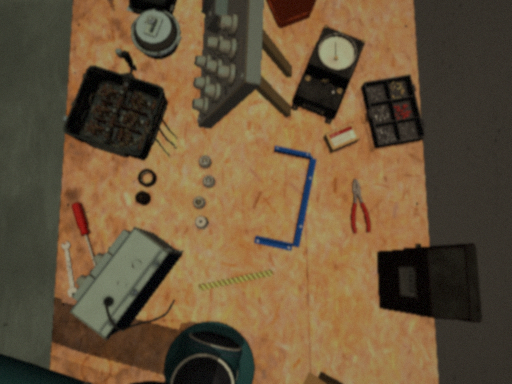

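View pics/side0.png

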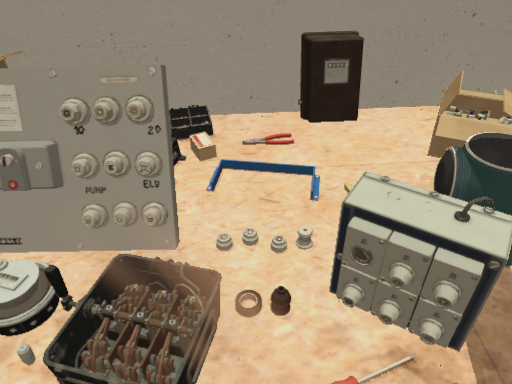

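The top view shows the caps at about (161,204), (182,208) and (202,199), and the insulator at (222,201). The fence opens to the left (+y). In the side view the cabinet is near-left and the fuse board stands beyond. Next I'll fit the fence and check clearances.

```bash
python3 - <<'E'
from h import *
from scipy.spatial.transform import Rotation as Rn
p=arm.camera("top"); r=arm.cut_out(p,"fence")[0]
m=np.argwhere(cv2.dilate(r["region"].astype(np.uint8),np.ones((3,3)))>0); w=world(p,m); w=w[(w[:,2]>.022)&(w[:,2]<.045)]
box=cv2.minAreaRect((w[:,:2]*1000).astype(np.float32)); print("fence top outer (expect 126x292)",len(w),box, cv2.boxPoints(box).round())
s=arm.camera("side"); r=arm.cut_out(s,"fence")[0]
m=np.argwhere(r["region"]); w=world(s,m); w=w[(w[:,2]>.024)&(w[:,2]<.042)]
box=cv2.minAreaRect((w[:,:2]*1000).astype(np.float32)); print("side",len(w),box,cv2.boxPoints(box).round())
# circle fits to bright-top points
for n,q in(("top",p),("side",s)):
  for t in("fuse_cap_0","insulator_a"):
    for r in arm.cut_out(q,t):
      if r["confidence"]<.2: continue
      m=np.argwhere(r["region"]); z=.03 if t[0]=="f" else .046
      w=world(q,m); w=w[np.abs(w[:,2]-z)<.006]
      if len(w)>5: c,rad=cv2.minEnclosingCircle((w[:,:2]*1000).astype(np.float32)); print(n,t,round(r["confidence"],2),np.round(c),round(rad),len(w),w.mean(0).round(3))
# obstacles
for q in(p,s):
  m=np.argwhere(q["z_map"]>0); w=world(q,m)
  for z0 in(.07,.2,.35):
    a=w[(w[:,2]>z0)&(w[:,0]>.25)&(w[:,0]<.95)&(w[:,1]>-.35)&(w[:,1]<.3)]
    for x0 in np.arange(.25,.95,.05):
      b=a[(a[:,0]>=x0)&(a[:,0]<x0+.05)]
      if len(b)>3: print(z0,"x%.2f"%x0,"y",b[:,1].min().round(2),b[:,1].max().round(2),"z",b[:,2].max().round(2),len(b))
  print()
print(Rn.from_rotvec(arm.state()["ee_rot"]).as_matrix().round(3))
E
```

```text
fence top outer (expect 126x292) 370 ((519.26171875, -233.07762145996094), (125.7833480834961, 292.4367370605469), 77.45990753173828) [[ 363. -263.]
 [ 648. -326.]
 [ 676. -203.]
 [ 390. -140.]]
side 434 ((519.5333862304688, -235.13272094726562), (130.08810424804688, 291.3240966796875), 77.32498168945312) [[ 363. -267.]
 [ 647. -331.]
 [ 676. -204.]
 [ 392. -140.]]
top fuse_cap_0 0.61 [633.  21.] 18 73 [0.634 0.021 0.03 ]
top fuse_cap_0 0.41 [500.  37.] 17 75 [0.502 0.037 0.029]
top insulator_a 0.64 [440.  28.] 18 94 [0.439 0.028 0.046]
side fuse_cap_0 0.6 [502.  38.] 16 117 [0.503 0.039 0.029]
side fuse_cap_0 0.57 [572.   8.] 16 113 [0.572 0.01  0.029]
side fuse_cap_0 0.55 [635.  21.] 17 116 [0.636 0.022 0.029]
side insulator_a 0.86 [440.  30.] 17 118 [0.44  0.032 0.046]
0.07 x0.25 y 0.12 0.3 z 0.26 1405
0.07 x0.30 y 0.08 0.3 z 0.26 1494
0.07 x0.35 y 0.09 0.25 z 0.26 814
0.07 x0.40 y 0.17 0.22 z 0.26 34
0.07 x0.60 y 0.2 0.27 z 0.12 96
0.07 x0.65 y 0.17 0.3 z 0.12 209
0.07 x0.70 y -0.15 0.3 z 0.41 1061
0.07 x0.75 y -0.23 0.3 z 0.41 2104
0.07 x0.80 y -0.35 0.3 z 0.41 1606
0.07 x0.85 y
[... 782 characters left out ...]
.07 x0.75 y -0.12 0.3 z 0.41 4998
0.07 x0.80 y -0.12 0.3 z 0.41 4890
0.07 x0.85 y -0.12 0.3 z 0.41 4864
0.07 x0.90 y -0.12 0.3 z 0.41 4610
0.2 x0.25 y 0.12 0.3 z 0.26 2486
0.2 x0.30 y 0.09 0.29 z 0.26 2635
0.2 x0.35 y 0.1 0.26 z 0.26 1833
0.2 x0.40 y 0.17 0.22 z 0.25 140
0.2 x0.70 y -0.15 -0.03 z 0.41 711
0.2 x0.75 y -0.12 0.01 z 0.41 2661
0.2 x0.80 y -0.12 0.01 z 0.41 2366
0.2 x0.85 y -0.12 0.01 z 0.41 2373
0.2 x0.90 y -0.12 0.01 z 0.41 2726
0.35 x0.70 y -0.15 -0.08 z 0.41 225
0.35 x0.75 y -0.12 -0.04 z 0.41 818
0.35 x0.80 y -0.12 -0.04 z 0.41 788
0.35 x0.85 y -0.12 -0.04 z 0.41 843
0.35 x0.90 y -0.12 -0.04 z 0.41 821

[[-0.973  0.229 -0.   ]
 [ 0.229  0.973 -0.   ]
 [ 0.    -0.    -1.   ]]
```

```bash
python3 - <<'E'
from h import *
w=np.vstack([world(q,np.argwhere(q["z_map"]>0)) for q in(arm.camera("top"),arm.camera("side"))])
for y in np.arange(-.3,.2,.03):
  print("y%.2f"%y,[ (lambda b:(b[:,0].min().round(3) if len(b)>2 else None))(w[(w[:,1]>y)&(w[:,1]<y+.03)&(w[:,2]>z)&(w[:,2]<z+.08)&(w[:,0]>.5)]) for z in(.07,.15,.23,.31,.39)])
E
```

```text
y-0.30 [np.float64(0.827), np.float64(1.106), None, None, None]
y-0.27 [np.float64(1.096), np.float64(1.093), None, None, None]
y-0.24 [np.float64(0.785), np.float64(1.09), None, None, None]
y-0.21 [np.float64(0.784), np.float64(0.784), None, None, None]
y-0.18 [None, np.float64(0.785), np.float64(0.784), None, np.float64(0.742)]
y-0.15 [None, None, np.float64(0.784), np.float64(0.739), np.float64(0.739)]
y-0.12 [None, None, np.float64(0.739), np.float64(0.739), np.float64(0.741)]
y-0.09 [None, np.float64(0.743), np.float64(0.741), np.float64(0.741), None]
y-0.06 [np.float64(0.743), np.float64(0.743), np.float64(0.742), np.float64(0.778), None]
y-0.03 [np.float64(0.744), np.float64(0.744), np.float64(0.768), None, None]
y-0.00 [np.float64(0.746), np.float64(0.778), np.float64(0.777), None, None]
y0.03 [np.float64(0.772), None, None, None, None]
y0.06 [None, None, None, None, None]
y0.09 [None, None, None, None, None]
y0.12 [np.float64(0.755), None, None, None, None]
y0.15 [np.float64(0.694), None, None, None, None]
y0.18 [np.float64(0.633), np.float64(1.055), None, None, None]
```

```bash
python3 -m creep '[{"x":0,"z":0,"roll":0,"grip":0.7}]'
```

```text
invalid input at $[0]: expected keys x, y, z, roll, grip
```

```bash
python3 -m creep '[{"x":0,"y":0,"z":-0.05,"roll":0,"grip":0.7},{"x":0,"y":0,"z":-0.05,"roll":0,"grip":0.7},{"x":0,"y":0,"z":0,"roll":10.5,"grip":0.7},{"x":0,"y":0,"z":0,"roll":10.5,"grip":0.7},{"x":0,"y":0,"z":0,"roll":10.5,"grip":0.7},{"x":0,"y":0,"z":0,"roll":10.5,"grip":0.7},{"x":0,"y":0,"z":0,"roll":10.5,"grip":0.7},{"x":0,"y":0,"z":0,"roll":10.5,"grip":0.7},{"x":0,"y":0,"z":0,"roll":10.5,"grip":0.7},{"x":0,"y":0,"z":0,"roll":10.5,"grip":0.7},{"x":0,"y":0,"z":0,"roll":10.5,"grip":0.7}]'
```

```text
time: 2.58
ee_pos: [0.1544, 0.6571, 0.3186]
ee_rot: [2.543, 1.845, 0.0]
wrist_force: [-0.3, 1.0, -0.4]
gripper_width: 0.151
finger_force: 0.0
```

```bash
python3 -m creep '[{"x":-0.025,"y":0.033,"z":0,"roll":0,"grip":0.7},{"x":-0.025,"y":0.033,"z":0,"roll":0,"grip":0.7},{"x":-0.025,"y":0.033,"z":0,"roll":0,"grip":0.7},{"x":-0.025,"y":0.033,"z":0,"roll":0,"grip":0.7},{"x":-0.025,"y":0.033,"z":0,"roll":0,"grip":0.7},{"x":-0.025,"y":0.033,"z":0,"roll":0,"grip":0.7},{"x":-0.025,"y":0.033,"z":0,"roll":0,"grip":0.7},{"x":-0.025,"y":0.033,"z":0,"roll":0,"grip":0.7},{"x":-0.025,"y":0.033,"z":0,"roll":0,"grip":0.7},{"x":-0.025,"y":0.033,"z":0,"roll":0,"grip":0.7},{"x":-0.025,"y":0.033,"z":0,"roll":0,"grip":0.7},{"x":-0.025,"y":0.033,"z":0,"roll":0,"grip":0.7},{"x":-0.025,"y":0.033,"z":0,"roll":0,"grip":0.7},{"x":-0.025,"y":0.033,"z":0,"roll":0,"grip":0.7},{"x":-0.025,"y":0.033,"z":0,"roll":0,"grip":0.7},{"x":-0.025,"y":0.033,"z":0,"roll":0,"grip":0.7},{"x":-0.025,"y":0.033,"z":0,"roll":0,"grip":0.7},{"x":0,"y":0,"z":0,"roll":0,"grip":0.7}]'
cat > st.py <<'E'
from h import *
from scipy.spatial.transform import Rotation as Rn
import sys
s=arm.state();R=Rn.from_rotvec(s["ee_rot"]).as_matrix();P=s["ee_pos"]
print("t",s["time"],"P",P.round(4),"w",s["gripper_width"],"yaw",np.degrees(np.arctan2(R[1,0],R[0,0])).round(1),"q",np.round(s["joint_positions"],2))
print("z axis",R[:,2].round(3))
for a in sys.argv[1:]:
    t=np.array(eval(a));print("tool shift to",t,(R.T@(t-P)).round(4))
E
python3 st.py "(.583,.045,.1)"
```

```text
time: 4.82
ee_pos: [0.5603, 0.0796, 0.3181]
ee_rot: [-2.539, -1.849, 0.001]
wrist_force: [-0.1, 1.0, 0.1]
gripper_width: 0.15
finger_force: 0.0
t 4.825 P [0.5603 0.0796 0.3181] w 0.14963968110167497 yaw 72.1 q [ 0.1  -0.13  1.53 -0.    1.75  0.41]
z axis [-0.001 -0.    -1.   ]
tool shift to [0.583 0.045 0.1  ] [-0.0258  0.0323  0.2181]
```

```bash
python3 -m creep '[{"x":-0.026,"y":0.032,"z":0.04,"roll":0,"grip":0.7},{"x":0,"y":0,"z":0.04,"roll":0,"grip":0.7},{"x":0,"y":0,"z":0.03,"roll":0,"grip":0.7},{"x":0,"y":0,"z":0,"roll":0,"grip":0.7},{"x":0,"y":0,"z":0,"roll":0,"grip":0.7}]'
cat > look.py <<'E'
from h import *
import sys
def caps(cam,name=None):
    p=arm.camera(cam)
    if name: save(p,name)
    for t,h in(("fuse_cap_0",.03),("insulator_a",.046)):
        for r in arm.cut_out(p,t):
            if r["confidence"]<.2: continue
            m=np.argwhere(r["region"]); w=world(p,m); w=w[np.abs(w[:,2]-h)<.006]
            if len(w)>5:
                c,rad=cv2.minEnclosingCircle((w[:,:2]*1000).astype(np.float32)); print(cam,t,round(r["confidence"],2),np.round(r["point"]),"c",np.round(c),"r",round(rad),"n",len(w),"med",np.median(w,0).round(3))
for a in sys.argv[1:]: caps(*a.split(","))
E
python3 look.py wrist,w1.png; python3 st.py
```

```text
time: 5.45
ee_pos: [0.5823, 0.0474, 0.2104]
ee_rot: [2.536, 1.853, 0.002]
wrist_force: [-0.0, -0.0, 1.0]
gripper_width: 0.148
finger_force: 0.0
wrist fuse_cap_0 0.86 [205. 258.] c [573.  10.] r 16 n 650 med [0.573 0.011 0.029]
wrist fuse_cap_0 0.79 [179. 307.] c [636.  23.] r 16 n 699 med [0.636 0.024 0.029]
wrist insulator_a 0.57 [224. 142.] c [441.  31.] r 17 n 580 med [0.444 0.035 0.046]
t 5.6 P [0.5824 0.0472 0.2103] w 0.14947243429933788 yaw 72.3 q [ 0.04 -0.08  1.65  0.    1.57  0.35]
z axis [ 0.002  0.    -1.   ]
```

View pics/w1.png

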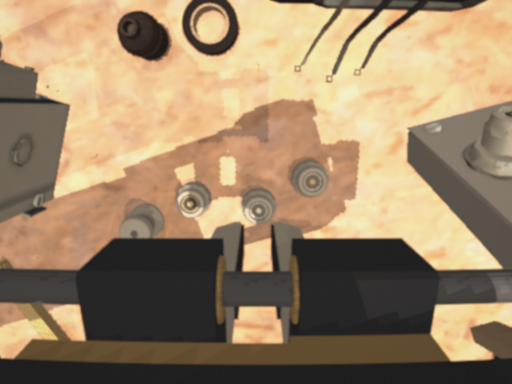

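The wrist view shows cap B at (205,258), centred ahead of the fingertips, with C at (179,307), A at (199,193) and the insulator at (220,142). That agrees with the fixed cameras, so I'll descend behind B.

```bash
python3 -m creep '[{"x":0,"y":0.002,"z":0.045,"roll":0,"grip":0.7},{"x":0,"y":0,"z":0.045,"roll":0,"grip":0.7},{"x":0,"y":0,"z":0.04,"roll":0,"grip":0.7},{"x":0,"y":0,"z":0.03,"roll":0,"grip":0.7},{"x":0,"y":0,"z":0.02,"roll":0,"grip":0.7},{"x":0,"y":0,"z":0.015,"roll":0,"grip":0.7},{"x":0,"y":0,"z":0.006,"roll":0,"grip":0.7},{"x":0,"y":0,"z":0,"roll":0,"grip":0.7},{"x":0,"y":0,"z":0,"roll":0,"grip":0.7}]'; python3 st.py
```

```text
time: 6.72
ee_pos: [0.5844, 0.0464, 0.0086]
ee_rot: [2.537, 1.852, 0.002]
wrist_force: [0.3, -0.5, 0.4]
gripper_width: 0.151
finger_force: 0.0
t 6.725 P [0.5844 0.0464 0.0086] w 0.15075496326975776 yaw 72.3 q [0.04 0.06 1.85 0.   1.23 0.35]
z axis [ 0.001  0.    -1.   ]
```

```bash
python3 -m creep '[{"x":-0.004,"y":0,"z":0,"roll":0,"grip":0.7},{"x":-0.004,"y":0,"z":0,"roll":0,"grip":0.7},{"x":-0.004,"y":0,"z":0,"roll":0,"grip":0.7},{"x":-0.006,"y":0,"z":0,"roll":0,"grip":0.7},{"x":-0.01,"y":0,"z":0,"roll":0,"grip":0.7},{"x":-0.01,"y":0,"z":0,"roll":0,"grip":0.7},{"x":-0.01,"y":0,"z":0,"roll":0,"grip":0.7},{"x":-0.01,"y":0,"z":0,"roll":0,"grip":0.7},{"x":-0.01,"y":0,"z":0,"roll":0,"grip":0.7},{"x":-0.01,"y":0,"z":0,"roll":0,"grip":0.7},{"x":-0.01,"y":0,"z":0,"roll":0,"grip":0.7},{"x":-0.01,"y":0,"z":0,"roll":0,"grip":0.7},{"x":-0.01,"y":0,"z":0,"roll":0,"grip":0.7}]'; python3 st.py; python3 look.py top side
```

```text
time: 8.35
ee_pos: [0.5508, -0.0571, 0.0076]
ee_rot: [2.537, 1.853, -0.0]
wrist_force: [1.1, 0.4, -0.1]
gripper_width: 0.153
finger_force: 0.2
t 8.35 P [ 0.5508 -0.0571  0.0076] w 0.15328325439614268 yaw 72.3 q [-0.15 -0.01  1.92 -0.    1.22  0.16]
z axis [-0. -0. -1.]
side fuse_cap_0 0.67 [240. 224.] c [635.  22.] r 16 n 121 med [0.636 0.023 0.03 ]
side fuse_cap_0 0.65 [245. 278.] c [504.  38.] r 16 n 114 med [0.503 0.04  0.03 ]
side fuse_cap_0 0.42 [211. 255.] c [548. -71.] r 25 n 30 med [ 0.55  -0.076  0.03 ]
side insulator_a 0.67 [240. 305.] c [440.  29.] r 18 n 140 med [0.44  0.032 0.047]
```

```bash
python3 -m creep '[{"x":-0.006,"y":0,"z":0,"roll":0,"grip":0.7},{"x":-0.01,"y":0,"z":0,"roll":0,"grip":0.7},{"x":-0.01,"y":0,"z":0,"roll":0,"grip":0.7},{"x":-0.01,"y":0,"z":0,"roll":0,"grip":0.7},{"x":-0.01,"y":0,"z":0,"roll":0,"grip":0.7},{"x":-0.01,"y":0,"z":0,"roll":0,"grip":0.7},{"x":-0.01,"y":0,"z":0,"roll":0,"grip":0.7},{"x":-0.01,"y":0,"z":0,"roll":0,"grip":0.7},{"x":-0.01,"y":0,"z":0,"roll":0,"grip":0.7},{"x":-0.01,"y":0,"z":0,"roll":0,"grip":0.7},{"x":-0.01,"y":0,"z":0,"roll":0,"grip":0.7},{"x":-0.01,"y":0,"z":0,"roll":0,"grip":0.7},{"x":-0.01,"y":0,"z":0,"roll":0,"grip":0.7},{"x":-0.01,"y":0,"z":0,"roll":0,"grip":0.7},{"x":-0.01,"y":0,"z":0,"roll":0,"grip":0.7},{"x":-0.008,"y":0,"z":0,"roll":0,"grip":0.7},{"x":-0.004,"y":0,"z":0,"roll":0,"grip":0.7},{"x":0,"y":0,"z":0,"roll":0,"grip":0.7}]'; python3 -m creep '[{"x":0.01,"y":0,"z":0,"roll":0,"grip":0.7},{"x":0.01,"y":0,"z":0,"roll":0,"grip":0.7},{"x":0,"y":0,"z":-0.03,"roll":0,"grip":0.7},{"x":0,"y":0,"z":-0.04,"roll":0,"grip":0.7},{"x":0,"y":0,"z":-0.04,"roll":0,"grip":0.7},{"x":0,"y":0,"z":-0.04,"roll":0,"grip":0.7},{"x":0,"y":0,"z":-0.02,"roll":0,"grip":0.7},{"x":0,"y":0,"z":0,"roll":0,"grip":0.7}]'; python3 look.py side,s2.png top; python3 st.py "(.648,.06,.15)"
```

```text
time: 10.9
ee_pos: [0.5028, -0.2072, 0.0076]
ee_rot: [-2.537, -1.852, 0.0]
wrist_force: [-0.3, 0.0, -0.2]
gripper_width: 0.148
finger_force: 0.0
time: 11.9
ee_pos: [0.5095, -0.1877, 0.1782]
ee_rot: [2.536, 1.853, 0.001]
wrist_force: [-0.3, -0.1, -0.1]
gripper_width: 0.149
finger_force: 0.0
side fuse_cap_0 0.76 [242. 226.] c [637.  23.] r 18 n 120 med [0.636 0.022 0.03 ]
side fuse_cap_0 0.63 [180. 272.] c [ 496. -231.] r 16 n 66 med [ 0.495 -0.226  0.029]
side fuse_cap_0 0.57 [243. 279.] c [503.  38.] r 16 n 116 med [0.504 0.039 0.03 ]
side insulator_a 0.79 [238. 304.] c [441.  30.] r 17 n 129 med [0.44  0.032 0.046]
top fuse_cap_0 0.49 [206. 196.] c [502.  36.] r 16 n 76 med [0.502 0.037 0.029]
top fuse_cap_0 0.41 [209. 281.] c [ 493. -234.] r 16 n 53 med [ 0.491 -0.235  0.029]
top fuse_cap_0 0.4 [160. 205.] c [634.  22.] r 17 n 80 med [0.634 0.021 0.029]
top insulator_a 0.45 [225. 199.] c [438.  28.] r 17 n 91 med [0.438 0.029 0.046]
t 12.2 P [ 0.5086 -0.1878  0.1763] w 0.1481495161879274 yaw 72.3 q [-0.4  -0.16  1.78  0.    1.52 -0.09]
z axis [-0.002  0.001 -1.   ]
tool shift to [0.648 0.06  0.15 ] [0.2784 0.0573 0.0263]
```

```bash
python3 -m creep '[{"x":0.03,"y":0,"z":0,"roll":0,"grip":0.7},{"x":0.03,"y":0,"z":0,"roll":0,"grip":0.7},{"x":0.03,"y":0,"z":0,"roll":0,"grip":0.7},{"x":0.03,"y":0,"z":0,"roll":0,"grip":0.7},{"x":0.03,"y":0,"z":0,"roll":0,"grip":0.7},{"x":0.03,"y":0,"z":0,"roll":0,"grip":0.7},{"x":0.03,"y":0,"z":0,"roll":0,"grip":0.7},{"x":0.03,"y":0,"z":0,"roll":0,"grip":0.7},{"x":0.02,"y":0.01,"z":0,"roll":0,"grip":0.7},{"x":0.018,"y":0.02,"z":0,"roll":0,"grip":0.7},{"x":0,"y":0.02,"z":0,"roll":0,"grip":0.7},{"x":0,"y":0.007,"z":0,"roll":0,"grip":0.7},{"x":0,"y":0,"z":0,"roll":0,"grip":0.7},{"x":0,"y":0,"z":0,"roll":0,"grip":0.7}]'; python3 look.py wrist,w2.png; python3 st.py "(.647,.058,.008)"
```

```text
time: 13.95
ee_pos: [0.6475, 0.0594, 0.1777]
ee_rot: [-2.537, -1.852, 0.0]
wrist_force: [-0.2, 0.1, 0.0]
gripper_width: 0.152
finger_force: 0.0
wrist fuse_cap_0 0.73 [230. 136.] c [507.  44.] r 14 n 261 med [0.509 0.048 0.029]
wrist fuse_cap_0 0.7 [215. 257.] c [637.  23.] r 16 n 791 med [0.637 0.024 0.029]
wrist insulator_a 0.97 [257.  76.] c [443.  38.] r 15 n 306 med [0.446 0.041 0.046]
t 14.1 P [0.6476 0.0595 0.1779] w 0.1482982332093355 yaw 72.3 q [0.05 0.08 1.55 0.   1.51 0.36]
z axis [ 0.  0. -1.]
tool shift to [0.647 0.058 0.008] [-0.0017 -0.0002  0.1699]
```

View pics/w2.png

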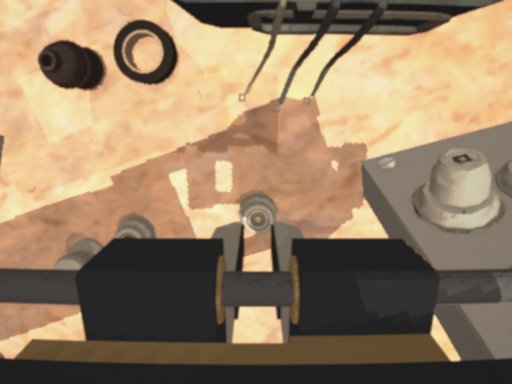

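C is centred ahead of the fingers at (215,257), and the board edge is to the right at column 365 and beyond. I'll descend in two stages and watch the force.

```bash
python3 -m creep '[{"x":0,"y":0.001,"z":0.03,"roll":0,"grip":0.7},{"x":0,"y":0,"z":0.04,"roll":0,"grip":0.7},{"x":0,"y":0,"z":0.03,"roll":0,"grip":0.7},{"x":0,"y":0,"z":0,"roll":0,"grip":0.7}]'; python3 -m creep '[{"x":0,"y":0,"z":0.025,"roll":0,"grip":0.7},{"x":0,"y":0,"z":0.025,"roll":0,"grip":0.7},{"x":0,"y":0,"z":0.015,"roll":0,"grip":0.7},{"x":0,"y":0,"z":0.005,"roll":0,"grip":0.7},{"x":0,"y":0,"z":0,"roll":0,"grip":0.7}]'; python3 st.py
```

```text
time: 14.6
ee_pos: [0.6476, 0.0592, 0.0757]
ee_rot: [-2.535, -1.852, 0.005]
wrist_force: [-1.1, -1.2, 0.5]
gripper_width: 0.15
finger_force: 0.0
time: 15.22
ee_pos: [0.6492, 0.0592, 0.0085]
ee_rot: [2.537, 1.852, 0.001]
wrist_force: [0.6, 0.4, 0.5]
gripper_width: 0.153
finger_force: 0.0
t 15.225 P [0.6492 0.0592 0.0085] w 0.15349304651132048 yaw 72.3 q [0.05 0.2  1.7  0.   1.24 0.36]
z axis [ 0.001  0.    -1.   ]
```

```bash
python3 -m creep '[{"x":-0.004,"y":0,"z":0,"roll":0,"grip":0.7},{"x":-0.004,"y":0,"z":0,"roll":0,"grip":0.7},{"x":-0.004,"y":0,"z":0,"roll":0,"grip":0.7},{"x":-0.006,"y":0,"z":0,"roll":0,"grip":0.7},{"x":-0.01,"y":0,"z":0,"roll":0,"grip":0.7},{"x":-0.01,"y":0,"z":0,"roll":0,"grip":0.7},{"x":-0.01,"y":0,"z":0,"roll":0,"grip":0.7},{"x":-0.01,"y":0,"z":0,"roll":0,"grip":0.7},{"x":-0.01,"y":0,"z":0,"roll":0,"grip":0.7},{"x":-0.01,"y":0,"z":0,"roll":0,"grip":0.7},{"x":-0.01,"y":0,"z":0,"roll":0,"grip":0.7},{"x":-0.01,"y":0,"z":0,"roll":0,"grip":0.7},{"x":-0.01,"y":0,"z":0,"roll":0,"grip":0.7},{"x":-0.01,"y":0,"z":0,"roll":0,"grip":0.7}]'; python3 look.py side; python3 st.py
```

```text
time: 16.98
ee_pos: [0.6127, -0.0538, 0.0076]
ee_rot: [-2.537, -1.853, -0.0]
wrist_force: [-0.2, 1.4, 1.2]
gripper_width: 0.15
finger_force: 0.5
side fuse_cap_0 0.49 [241. 278.] c [504.  39.] r 16 n 110 med [0.503 0.04  0.029]
side insulator_a 0.86 [242. 306.] c [441.  29.] r 18 n 128 med [0.441 0.033 0.047]
t 17.125 P [ 0.6128 -0.0537  0.0076] w 0.1479542673678372 yaw 72.2 q [-0.13  0.12  1.79 -0.    1.23  0.18]
z axis [-0. -0. -1.]
```

```bash
python3 -m creep '[{"x":-0.005,"y":0,"z":0,"roll":0,"grip":0.7},{"x":-0.01,"y":0,"z":0,"roll":0,"grip":0.7},{"x":-0.01,"y":0,"z":0,"roll":0,"grip":0.7},{"x":-0.01,"y":0,"z":0,"roll":0,"grip":0.7},{"x":-0.01,"y":0,"z":0,"roll":0,"grip":0.7},{"x":-0.01,"y":0,"z":0,"roll":0,"grip":0.7},{"x":-0.01,"y":0,"z":0,"roll":0,"grip":0.7},{"x":-0.01,"y":0,"z":0,"roll":0,"grip":0.7},{"x":-0.01,"y":0,"z":0,"roll":0,"grip":0.7},{"x":-0.01,"y":0,"z":0,"roll":0,"grip":0.7},{"x":-0.01,"y":0,"z":0,"roll":0,"grip":0.7},{"x":-0.01,"y":0,"z":0,"roll":0,"grip":0.7},{"x":-0.01,"y":0,"z":0,"roll":0,"grip":0.7},{"x":-0.01,"y":0,"z":0,"roll":0,"grip":0.7},{"x":-0.01,"y":0,"z":0,"roll":0,"grip":0.7},{"x":-0.01,"y":0,"z":0,"roll":0,"grip":0.7},{"x":-0.01,"y":0,"z":0,"roll":0,"grip":0.7},{"x":-0.007,"y":0,"z":0,"roll":0,"grip":0.7},{"x":0,"y":0,"z":0,"roll":0,"grip":0.7}]'; python3 -m creep '[{"x":0.01,"y":0,"z":0,"roll":0,"grip":0.7},{"x":0.01,"y":0,"z":0,"roll":0,"grip":0.7},{"x":0,"y":0,"z":-0.03,"roll":0,"grip":0.7},{"x":0,"y":0,"z":-0.04,"roll":-2.5,"grip":0.7},{"x":0,"y":0,"z":-0.04,"roll":-2.5,"grip":0.7},{"x":0,"y":0,"z":-0.04,"roll":0,"grip":0.7},{"x":0,"y":0,"z":-0.02,"roll":0,"grip":0.7},{"x":0,"y":0,"z":0,"roll":0,"grip":0.7}]'; python3 look.py side,s3.png top; python3 st.py "(.511,.075,.15)"
```

```text
time: 19.5
ee_pos: [0.5604, -0.2175, 0.0076]
ee_rot: [-2.538, -1.852, 0.0]
wrist_force: [-0.5, -0.2, -0.2]
gripper_width: 0.149
finger_force: 0.0
time: 20.5
ee_pos: [0.5672, -0.1977, 0.1783]
ee_rot: [2.452, 1.961, 0.001]
wrist_force: [-0.1, -0.6, -1.2]
gripper_width: 0.147
finger_force: 0.0
side fuse_cap_0 0.74 [243. 280.] c [503.  38.] r 17 n 107 med [0.503 0.039 0.03 ]
side fuse_cap_0 0.69 [179. 270.] c [ 495. -232.] r 16 n 69 med [ 0.496 -0.23   0.03 ]
side fuse_cap_0 0.69 [176. 253.] c [ 552. -246.] r 19 n 74 med [ 0.552 -0.241  0.03 ]
side insulator_a 0.73 [240. 307.] c [440.  30.] r 17 n 119 med [0.439 0.033 0.047]
top fuse_cap_0 0.42 [204. 200.] c [502.  37.] r 16 n 72 med [0.502 0.038 0.03 ]
top insulator_a 0.63 [222. 201.] c [439.  28.] r 18 n 98 med [0.438 0.028 0.046]
t 20.8 P [ 0.5663 -0.1978  0.1762] w 0.14969988491718328 yaw 77.3 q [-0.38 -0.03  1.66  0.    1.51 -0.16]
z axis [-0.002  0.001 -1.   ]
tool shift to [0.511 0.075 0.15 ] [ 0.2539 -0.114   0.0265]
```

```bash
python3 - <<'E'
from h import *
w=np.vstack([world(q,np.argwhere(q["z_map"]>0)) for q in(arm.camera("top"),arm.camera("side"))])
for y in np.arange(.02,.24,.02):
  print("y%.2f"%y,[ (lambda b:(np.sort(b[:,0])[-3].round(3) if len(b)>2 else None))(w[(w[:,1]>y)&(w[:,1]<y+.02)&(w[:,2]>z)&(w[:,2]<z+.1)&(w[:,0]<.47)&(w[:,0]>.25)]) for z in(.07,.17)])
E
```

```text
y0.02 [None, None]
y0.04 [None, None]
y0.06 [None, None]
y0.08 [np.float64(0.347), np.float64(0.352)]
y0.10 [np.float64(0.362), np.float64(0.362)]
y0.12 [np.float64(0.378), np.float64(0.378)]
y0.14 [np.float64(0.391), np.float64(0.392)]
y0.16 [np.float64(0.407), np.float64(0.407)]
y0.18 [np.float64(0.406), np.float64(0.406)]
y0.20 [np.float64(0.402), np.float64(0.402)]
y0.22 [np.float64(0.397), np.float64(0.395)]
```

```bash
python3 -m creep '[{"x":0.03,"y":-0.015,"z":0,"roll":0,"grip":0.7},{"x":0.03,"y":-0.015,"z":0,"roll":0,"grip":0.7},{"x":0.03,"y":-0.015,"z":0,"roll":0,"grip":0.7},{"x":0.03,"y":-0.015,"z":0,"roll":0,"grip":0.7},{"x":0.03,"y":-0.015,"z":0,"roll":0,"grip":0.7},{"x":0.025,"y":-0.015,"z":0,"roll":0,"grip":0.7},{"x":0.025,"y":-0.015,"z":0,"roll":0,"grip":0.7},{"x":0,"y":-0.009,"z":0,"roll":0,"grip":0.7},{"x":0,"y":0,"z":0,"roll":0,"grip":0.7}]'; python3 st.py "(.511,.075,.15)"
```

```text
time: 22.02
ee_pos: [0.4992, 0.0219, 0.1777]
ee_rot: [2.453, 1.962, -0.0]
wrist_force: [-0.1, -0.2, 0.7]
gripper_width: 0.15
finger_force: 0.0
t 22.025 P [0.4992 0.0219 0.1777] w 0.1496521046357288 yaw 77.3 q [-0.01 -0.26  1.86 -0.    1.54  0.21]
z axis [ 0. -0. -1.]
tool shift to [0.511 0.075 0.15 ] [ 0.0544 -0.0002  0.0277]
```

```bash
python3 -m creep '[{"x":0.027,"y":0,"z":0,"roll":0,"grip":0.7},{"x":0.028,"y":0,"z":0,"roll":0,"grip":0.7},{"x":0,"y":0,"z":0.03,"roll":0,"grip":0.7},{"x":0,"y":0,"z":0.03,"roll":0,"grip":0.7},{"x":0,"y":0,"z":0,"roll":0,"grip":0.7},{"x":0,"y":0,"z":0,"roll":0,"grip":0.7}]'; python3 look.py wrist; python3 st.py "(.511,.076,.008)"
```

```text
time: 22.78
ee_pos: [0.5123, 0.0754, 0.1189]
ee_rot: [2.454, 1.96, 0.001]
wrist_force: [0.7, -0.2, -0.1]
gripper_width: 0.149
finger_force: 0.0
wrist fuse_cap_0 0.58 [235. 258.] c [504.  40.] r 16 n 887 med [0.505 0.04  0.029]
t 22.925 P [0.5123 0.0757 0.119 ] w 0.14880539499346263 yaw 77.3 q [ 0.1  -0.19  1.9  -0.    1.43  0.32]
z axis [ 0.002  0.    -1.   ]
tool shift to [0.511 0.076 0.008] [-0.     -0.0015  0.111 ]
```

```bash
python3 -m creep '[{"x":0.002,"y":0,"z":0.03,"roll":0,"grip":0.7},{"x":0,"y":0,"z":0.03,"roll":0,"grip":0.7},{"x":0,"y":0,"z":0.03,"roll":0,"grip":0.7},{"x":0,"y":0,"z":0.015,"roll":0,"grip":0.7},{"x":0,"y":0,"z":0.006,"roll":0,"grip":0.7},{"x":0,"y":0,"z":0,"roll":0,"grip":0.7}]'; python3 -m creep '[{"x":-0.004,"y":0,"z":0,"roll":0,"grip":0.7},{"x":-0.004,"y":0,"z":0,"roll":0,"grip":0.7},{"x":-0.004,"y":0,"z":0,"roll":0,"grip":0.7},{"x":-0.006,"y":0,"z":0,"roll":0,"grip":0.7},{"x":-0.01,"y":0,"z":0,"roll":0,"grip":0.7},{"x":-0.01,"y":0,"z":0,"roll":0,"grip":0.7},{"x":-0.01,"y":0,"z":0,"roll":0,"grip":0.7},{"x":-0.01,"y":0,"z":0,"roll":0,"grip":0.7},{"x":-0.01,"y":0,"z":0,"roll":0,"grip":0.7},{"x":-0.01,"y":0,"z":0,"roll":0,"grip":0.7},{"x":-0.01,"y":0,"z":0,"roll":0,"grip":0.7},{"x":-0.01,"y":0,"z":0,"roll":0,"grip":0.7},{"x":-0.01,"y":0,"z":0,"roll":0,"grip":0.7},{"x":-0.01,"y":0,"z":0,"roll":0,"grip":0.7}]'; python3 look.py side top; python3 st.py "(.4997,-.2515,.0076)"
```

```text
time: 23.68
ee_pos: [0.5125, 0.0778, 0.0073]
ee_rot: [2.454, 1.961, 0.001]
wrist_force: [0.4, -0.2, 0.3]
gripper_width: 0.149
finger_force: 0.0
time: 25.42
ee_pos: [0.4859, -0.0379, 0.0067]
ee_rot: [2.454, 1.962, 0.0]
wrist_force: [0.8, 0.6, 1.3]
gripper_width: 0.153
finger_force: 0.4
side insulator_a 0.6 [239. 303.] c [440.  30.] r 18 n 137 med [0.44  0.032 0.047]
top fuse_cap_0 0.67 [208. 282.] c [ 493. -232.] r 16 n 73 med [ 0.492 -0.232  0.029]
top fuse_cap_0 0.6 [185. 286.] c [ 551. -243.] r 17 n 78 med [ 0.552 -0.244  0.029]
t 25.725 P [ 0.4861 -0.0371  0.0066] w 0.15224861955738814 yaw 77.3 q [-0.13 -0.16  2.06  0.    1.23  0.09]
z axis [-0.  0. -1.]
tool shift to [ 0.4997 -0.2515  0.0076] [-0.2061  0.0605 -0.001 ]
```

```bash
python3 -m creep '[{"x":-0.004,"y":0,"z":0,"roll":0,"grip":0.7},{"x":-0.008,"y":0,"z":0,"roll":0,"grip":0.7},{"x":-0.01,"y":0,"z":0,"roll":0,"grip":0.7},{"x":-0.01,"y":0,"z":0,"roll":0,"grip":0.7},{"x":-0.01,"y":0,"z":0,"roll":0,"grip":0.7},{"x":-0.01,"y":0,"z":0,"roll":0,"grip":0.7},{"x":-0.01,"y":0,"z":0,"roll":0,"grip":0.7},{"x":-0.01,"y":0,"z":0,"roll":0,"grip":0.7},{"x":-0.01,"y":0,"z":0,"roll":0,"grip":0.7},{"x":-0.01,"y":0,"z":0,"roll":0,"grip":0.7},{"x":-0.01,"y":0,"z":0,"roll":0,"grip":0.7},{"x":-0.01,"y":0,"z":0,"roll":0,"grip":0.7},{"x":-0.01,"y":0,"z":0,"roll":0,"grip":0.7},{"x":-0.01,"y":0,"z":0,"roll":0,"grip":0.7},{"x":-0.01,"y":0,"z":0,"roll":0,"grip":0.7},{"x":-0.01,"y":0,"z":0,"roll":0,"grip":0.7},{"x":-0.006,"y":0,"z":0,"roll":0,"grip":0.7},{"x":0,"y":0,"z":0,"roll":0,"grip":0.7}]'; python3 -m creep '[{"x":0.01,"y":0,"z":0,"roll":0,"grip":0.7},{"x":0.01,"y":0,"z":0,"roll":0,"grip":0.7},{"x":0,"y":0,"z":-0.03,"roll":0,"grip":0.7},{"x":0,"y":0,"z":-0.04,"roll":0,"grip":0.7},{"x":0.02,"y":0,"z":-0.04,"roll":0,"grip":0.7},{"x":0.03,"y":0,"z":-0.04,"roll":0,"grip":0.7},{"x":0.03,"y":0,"z":-0.03,"roll":0,"grip":0.7},{"x":0,"y":0,"z":0,"roll":0,"grip":0.7},{"x":0,"y":0,"z":0,"roll":0,"grip":0.7}]'; python3 look.py side,s4.png top,t4.png; python3 - <<'E'
from h import *
s=cv2.imread("pics/s4.png")[120:320,180:340];cv2.imwrite("pics/s4c.png",cv2.resize(s,None,fx=4,fy=4,interpolation=cv2.INTER_CUBIC)[:600])
E
```

```text
time: 27.98
ee_pos: [0.4512, -0.1918, 0.0066]
ee_rot: [-2.454, -1.961, 0.0]
wrist_force: [-1.0, 0.2, 0.5]
gripper_width: 0.147
finger_force: 0.0
time: 29.1
ee_pos: [0.4731, -0.0934, 0.1858]
ee_rot: [-2.452, -1.963, 0.001]
wrist_force: [-0.3, -0.5, 0.1]
gripper_width: 0.151
finger_force: 0.0
side fuse_cap_0 0.57 [180. 293.] c [ 445. -218.] r 16 n 67 med [ 0.446 -0.216  0.03 ]
side fuse_cap_0 0.52 [177. 271.] c [ 497. -231.] r 18 n 68 med [ 0.495 -0.229  0.03 ]
side fuse_cap_0 0.44 [178. 251.] c [ 553. -243.] r 17 n 70 med [ 0.553 -0.241  0.03 ]
side insulator_a 0.87 [239. 305.] c [440.  29.] r 18 n 136 med [0.441 0.032 0.046]
top fuse_cap_0 0.62 [188. 289.] c [ 551. -243.] r 18 n 78 med [ 0.552 -0.243  0.029]
top fuse_cap_0 0.54 [207. 281.] c [ 492. -233.] r 17 n 78 med [ 0.494 -0.232  0.029]
```

View pics/s4c.png

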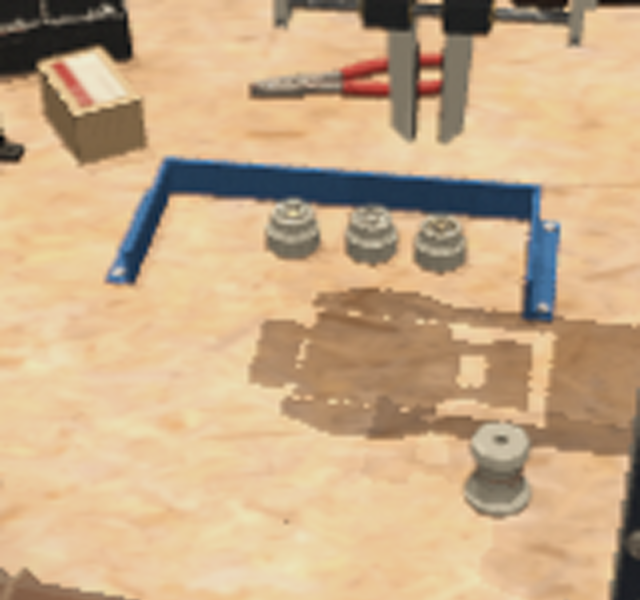

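View pics/t4.png

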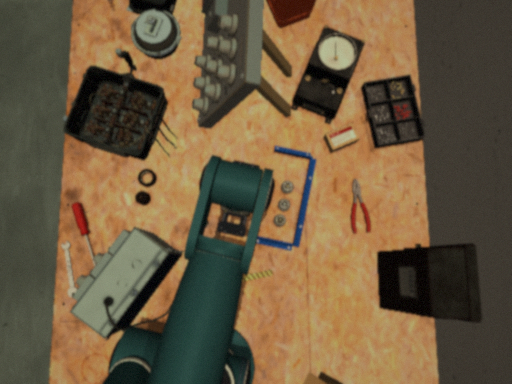

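All three caps stand upright well inside the fence: (188,289), (205,284) and (220,280) in the top view, at fence x of about 0.005. The insulator and the other items haven't moved, and the tool is clear.

```bash
python3 -c "
from station import arm
print(arm.sign_off())"
```

```text
the job is handed in; nothing more can be done
None
```

I pushed all three fuse caps into the blue fence, where they stand upright and wholly inside it; nothing else on the bench was disturbed, and I handed the job in at about 29 s.

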